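# Close the pastry mould

### The job

Close the pastry mould: swing the orange clamp right off the bed, clear the yellow jar cap off the bed so that it lies flat on the table, then lower the blue cover level, red-striped end at the red pin, over both pins until it rests fully home on both collars, without dropping or forcing it. Then swing the clamp fully back over the cover. Leave the jars, bottle, shaker, cutter, bowl and tin where they are.

Things in the scene. Friction and masses are not known exactly. Their poses are not given: they have to be found in the camera images.
- bed: Fixed aluminium mould bed 140 (x) x 240 (y) x 22 mm high, with dark round marks, two upright pins at x 0, y +88 and -88 mm, a red stripe along its +y end. An ear 44 mm wide at +x, reaching x 102 mm, carries the clamp. Origin: centre of its underside, on the table. x points roughly away from the robot, to the clamp; y from plain pin to red pin; z up.
- bed_red (a point): Centre of the top face of the red collar (28 mm across, 8 mm high), 30 mm above the table, on the axis of the thicker pin: 16 mm across, rising 25 mm above this point, its top 7 mm tapering to 8 mm across. The cover's underside rests on the two collars. Axes of the bed.
- bed_plain (a point): The same point on the dark collar of the thinner pin: 12 mm across, tapering to 4 mm, equally high. Axes of the bed.
- clamp_pivot (a point): Vertical pivot axis of the orange swing clamp, 88 mm along the bed's +x from its centre, at the underside of the arm, 47 mm above the table. Axes of the bed. The hub there is 22 mm across and 59 mm high in all.
- clamp (a joint): Clamp angle, rad: 0 (stop) = arm along the bed's -x, over the bed; grows anticlockwise seen from above; 1.57 = arm along the bed's -y, off the bed; upper stop 1.75. It stays where left; about 1 N at the stub moves it. The orange arm is 16 mm wide, ends 60 mm from the pivot, and lies 47 to 57 mm above the table (3 mm over a seated cover).
- clamp_stub (a point): Middle of the upright black stub on the clamp arm: 16 mm across, 50 mm from the pivot, rising from 57 to 87 mm above the table (this point at 72 mm). It can be pushed sideways. x points from stub to pivot.
- plate_grip (a point): Middle of the dark handle bar of the blue cover plate. Bar 12 mm wide (x), 96 mm long (y), 14 mm high, on two posts 84 mm apart; the plate's underside is 45 mm and its top 35 mm below this point. Plate 120 (x) x 220 (y) x 10 mm, 0.3 to 0.56 kg, balanced at the handle. y points along the bar to the red-striped end, z up.
- plate_red (a point): Centre, at the plate's underside, of the cover's larger through hole (19 mm), at y +88 mm by the red stripe. Axes of the plate.
- plate_plain (a point): Centre, at the plate's underside, of the cover's smaller through hole (15 mm), at y -88 mm. Axes of the plate.
- cap_center (a point): Middle of the loose yellow jar cap, a disc 60 mm across and 14 mm high that lies on the bed between the pins (its middle then 29 mm above the table; 7 mm when flat on the table).
- jar_a: Brown spread jar with white lid, 76 mm across, 115 mm tall, standing close beside the cover plate; origin at the middle of its foot.
- jar_b: Brown spread jar with white lid, 76 mm across, 100 mm tall, standing close behind the bed, on the red pin's side; origin at the middle of its foot.
- cutter: Pizza cutter with yellow handle lying flat along the cover's other long side, about 225 mm long (x from -115 handle end to +108 wheel edge), at most 76 mm wide and 16 mm high; origin at table level.
- shaker: Small glass shaker 42 mm across, 75 mm tall, near the front corner of the bed at the plain pin's end; origin at the middle of its foot.
- oil: Green oil bottle 66 mm across, 240 mm tall, beyond the middle of the work area; origin at the middle of its foot.
- bowl: Steel bowl 130 mm across, 55 mm tall, at the far left; origin at the middle of its foot.
- tin: Tin 74 mm across, 100 mm tall, at the far right; origin at the middle of its foot.

How it is judged (in metres and radians):
On the way, in this order (a step that is already met when the one before it is completed fails the run):
1. the clamp is swung off the bed (past 1.3 rad) and the cap lies flat on the table, before the cover is fitted (value of joint clamp above 1.3 rad and height (world z) of cap_center between 0 and 0.015 m and horizontal distance between plate_red and bed_red above 0.02 m), for 0.1 s.
2. the cover rests home on both collars, red end at the red pin, the clamp still open (distance between plate_red and bed_red below 0.004 m and distance between plate_plain and bed_plain below 0.004 m and value of joint clamp above 1 rad), for 0.2 s.
At the end, for the whole second after the job is handed in: Both hole centres of the cover lie within 4 mm of the collar-top centres of their own pins (red to red), the clamp is back over the cover (below 0.25 rad), the cap lies flat on the table (its middle 0 to 15 mm above it), and cover and cap are at rest (distance between plate_red and bed_red below 0.004 m and distance between plate_plain and bed_plain below 0.004 m and height (world z) of cap_center between 0 and 0.015 m and value of joint clamp below 0.25 rad and linear speed of each of plate, cap below 0.02 m/s); the robot touches nothing.
It fails at once if the cover comes down on the pins tilted by more than 0.15 rad (horizontal distance between plate_red and bed_red below 0.02 m and horizontal distance between plate_plain and bed_plain below 0.02 m and z of plate_grip in the frame of bed_red below 0.078 m and angle between plate_grip's own z axis and vertical above 0.15 rad).
It fails at once if the cover is dropped on the pins (faster than 0.35 m/s there) (horizontal distance between plate_red and bed_red below 0.02 m and horizontal distance between plate_plain and bed_plain below 0.02 m and z of plate_grip in the frame of bed_red below 0.078 m and linear speed of plate above 0.35 m/s).
It fails at once if the cover is forced against the bed with more than 60 N (contact force between plate and bed above 60 N).
It fails at once if a jar, the bottle, shaker, cutter, bowl or tin is shifted by more than 30 mm or tipped over (distance of any of jar_a, jar_b, cutter, shaker, oil, bowl, tin from where it was at the start of the episode above 0.03 m or angle between any of jar_a, jar_b, cutter, shaker, oil, bowl, tin's own z axis and vertical above 0.5 rad).
It also fails if it takes over 69 s, if anything falls off the work surface, if the arm or the gripper's body presses on something with over 40 N, if the wrist force passes 120 N, or if a joint passes its speed limit or range.

### The arm

A 7-joint arm with a two-finger parallel gripper is mounted at the origin on the work surface. World frame = base frame: x ahead of the robot, y to its left, z up, the work surface at z = 0. Lengths are in m, angles in degrees, forces in N, time in s.
With the tool pointing down it reaches from about 0.4 to 0.925 m from the base axis. Payload 4.1 kg.
Tool frame: the origin (TCP) lies at the very end of the fingers, on their centre line; the grasp point (between the pads) lies 19 mm behind it; z points along the fingers, y is the line along which they close (so a half turn about z gives the same grasp; the last joint's range is limited). The gripper opens to 85 mm and grips with 20 to 120 N. Pads are 22 mm wide; open, the fingers measure 114 mm over their backs; the gripper's body (76 mm by 85 mm) begins 54 mm behind the grasp point. The pads swing forward as they close: fully open they stand 13 mm farther back than shut.
Start: joints at [58.098, 22.827, 2.584, 88.041, -1.071, 69.15, -2.905], TCP at [0.287, -0.583, 0.231] pointing down, gripper open.
Joint ranges: [-161.44, 161.44], [-28.35, 127.94], [-78.24, 83.42], [0, 140.83], [-78.03, 258.03], [13.02, 114.36], [-168.23, 168.23]. Speed limits (degrees/s): [147.25, 147.25, 180, 180, 180, 180, 180].

### API

Orientations are given as [roll, pitch, yaw] about the fixed x, y, z axes, in that order (R = Rz(yaw) Ry(pitch) Rx(roll)).
In Python, from bench import observe, eyes, order gives the robot as it stands.
- The arm moves only by the tool drive_tool, never from a script. Its argument "targets" is text: rows parted by semicolons, each of 7 numbers parted by spaces: the turn, a rotation vector about the tool's x, y, z in rad, then the shift along the tool's x, y, z in cm, then the opening, from 0 (shut) to 1 (fully open). A call has exactly 5 rows; each row shifts and turns the commanded pose from where the row before left it, along the tool's axes as they then stand; what a row does not reach is not made up. A row lasts 1/8 s, in which the tool goes at most 62.5 mm and 10.7 degrees, less where a joint would pass 70% of its speed; a pose out of reach is approached as far as the arm can. A call is refused whole if a number of a shift passes 6.25 or a number of a turn 0.188, either way. A call with a gripper value outside its range is refused whole. The fingers move at their own pace and stop on an object; "newtons" is the grip in N (left out, the last holds). Time passes only in rows, so rows that do not move let the fingers close, or fill a call up. It gives the time, the measured TCP pose, the force, the opening and the grip force at its end, in the units of the state.
- observe(): the state, without advancing time (a new reading comes with each control period).
- eyes.read_camera(name): name is "side" or "top"; returns a dict with "color" (400x640x3 uint8, red, green, blue), "camera_matrix" (3x3 intrinsics, pixels), "R" (3x3) and "t" (3): a world point X has camera coordinates R X + t. Camera axes: x right, y down, z forward; pixel columns grow to the right and rows downward; lengths in m; the calibration is good to about 2 mm. A picture is of the moment at which its call begins. There is no depth.
- order.close_job(): hands the job in; it is judged then, once.
The state is a dict: "time": time; "joint_positions": joint angles; "joint_vel": joint speeds; "effort": joint torques, N m; "ee_pos": TCP position; "ee_rot": TCP orientation; "force": force on the tool from outside, world axes, zero at the start; "ft_torque": the same for the moment, N m; "finger_gap": finger opening in m; "grasp_force": force on a finger pad.
Only numpy, scipy, OpenCV 4.12 (cv2) and the standard library are available. Lean on these libraries where they do the work, as an engineer would, in place of code of your own. Each camera call takes 0.05 s, during which the arm holds its last target. There are 200 camera calls.

## Working session

There is one attempt and no reset: what is moved stays moved. The work goes in short steps, Python scripts to look and compute and a tool call to move; the robot and the scene stay as the last step left them, time stands still between calls to the robot, and variables do not carry over. Pictures are saved under pics/ and viewed, at most 10 in all, crops included, and the job is handed in when it is done.

Besides the shell and the picture viewer there is one more tool, called after "Request:" as name(argument=value, ...), one argument or row to a line, values as JSON. drive_tool: Moves the arm, as the interface text tells. Its arguments: {"type":"object","properties":{"targets":{"type":"string"},"newtons":{"type":"number"}},"required":["targets"]}

```bash
ls; mkdir -p pics
cat > h.py <<'E'
import numpy as np, cv2, json
from bench import observe, eyes, order
def shot(n, tag):
    c=eyes.read_camera(n); cv2.imwrite(f'pics/{tag}.png', c['color'][:,:,::-1]); return c
E
python3 - <<'E'
from h import *
for n in('side','top'):
    c=shot(n,n+'0'); print(n,c['camera_matrix'],c['R'],c['t'])
print(observe())
E
```

```text
pics
side [[462.35047218   0.         318.77067697]
 [  0.         462.35047218 203.00329136]
 [  0.           0.           1.        ]] [[-0.76010684 -0.64965098 -0.01382755]
 [-0.49702884  0.59497943 -0.63163424]
 [ 0.41856891 -0.47323682 -0.7751432 ]] [0.48432504 0.33125826 0.98745784]
top [[368.2686289    0.         317.11851927]
 [  0.         368.2686289  203.93955377]
 [  0.           0.           1.        ]] [[ 0.02003764 -0.99979276 -0.00359606]
 [-0.99345778 -0.01950595 -0.11252176]
 [ 0.1124283   0.00582721 -0.99364275]] [0.00779657 0.59599209 0.93408934]
{'time': 0.1, 'joint_positions': array([58.09815422, 22.86680328,  2.58037138, 88.10774418, -1.07248204,
       69.15033786, -2.90497231]), 'joint_vel': array([ 4.82225188e-02, -1.21938927e-01,  1.68345796e-02, -1.93150331e-01,
       -2.26058443e-02,  2.07315399e-02, -8.14085094e-05]), 'effort': array([ 4.02133330e-03, -4.76262617e+01,  1.37066245e+00, -2.54949170e+01,
        1.20854646e-02,  5.01760369e-03, -4.32930278e-06]), 'ee_pos': array([ 0.28705144, -0.58253809,  0.23037112]), 'ee_rot': array([-1.79899449e+02,  5.94948624e-03,  2.62355383e+01]), 'force': array([-0.51948597,  0.40940858, -0.08616704]), 'ft_torque': array([-0.03857276, -0.02198664,  0.02493451]), 'grasp_force': 0.0, 'finger_gap': 0.08529314110504764}
```

```bash
sleep 3; ls -la . pics
```

```text
.:
total 16
drwxr-xr-x  3 agent agent 4096 Dec  3 08:21 .
drwxr-xr-x 23 root  root  4096 Dec  3 08:21 ..
-rw-r--r--  1 agent agent  177 Dec  3 08:21 h.py
drwxr-xr-x  2 agent agent 4096 Dec  3 08:21 pics

pics:
total 744
drwxr-xr-x 2 agent agent   4096 Dec  3 08:21 .
drwxr-xr-x 3 agent agent   4096 Dec  3 08:21 ..
-rw-r--r-- 1 agent agent 402436 Dec  3 08:21 side0.png
-rw-r--r-- 1 agent agent 345578 Dec  3 08:21 top0.png
```

View pics/top0.png

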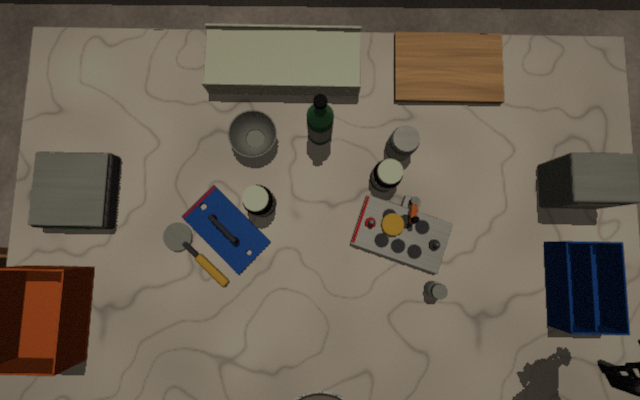

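View pics/side0.png

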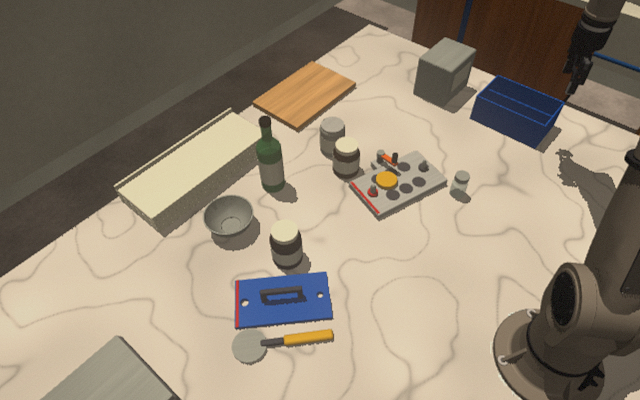

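The top view shows the bed at about (400,235), with the red pin (370,222), plain pin (435,244), cap (393,225) and clamp at (412,213). The cover is at (227,230) with its red end at upper left, and the cutter lies below-left of it. The side view shows the cover at (283,298) and the bed at (398,182). I'll zoom in on these in one mosaic.

Run:
```python
from h import *
t=cv2.imread('pics/top0.png'); s=cv2.imread('pics/side0.png')
def cr(im,x,y,w,h): return cv2.convertScaleAbs(cv2.resize(im[y:y+h,x:x+w],(400,300),interpolation=cv2.INTER_CUBIC),alpha=1.5)
# scale 4 crop 100x75... use 120x90 (x3.333)
m=np.vstack([np.hstack([cr(t,340,190,120,90),cr(t,165,185,120,90)]),np.hstack([cr(s,340,140,120,90),cr(s,225,255,120,90)])])
cv2.imwrite('pics/mos.png',m)
```

```text
(no output)
```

View pics/mos.png

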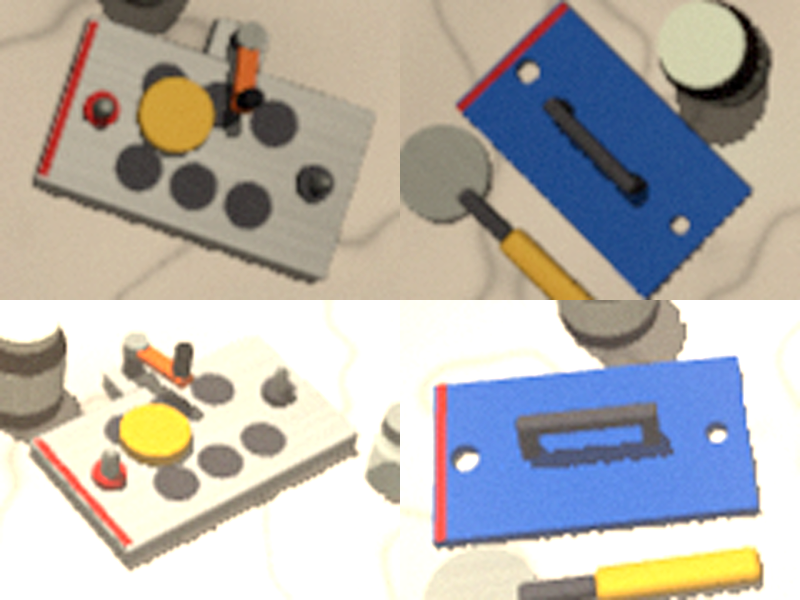

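The mosaic shows the bed corners, both pins with collars, the cap, the clamp (hub and stub), the cover's corners and holes, and the handle bar. I'll fit poses to these points from both views.

```bash
cat >> h.py <<'E'
from scipy.optimize import least_squares
def proj(c,X):
    p=(c['R']@np.atleast_2d(X).T).T+c['t']; p=(c['camera_matrix']@p.T).T; return p[:,:2]/p[:,2:]
def pose(p,X):
    a=p[3]; R=np.array([[np.cos(a),-np.sin(a),0],[np.sin(a),np.cos(a),0],[0,0,1]]); return (R@np.array(X).T).T+p[:3]
def fit(obs,x0,dbg=True):
    # obs: list of (cam, model pts, pixels)
    f=lambda p: np.concatenate([(proj(c,pose(p,M))-np.array(u)).ravel() for c,M,u in obs])
    r=least_squares(f,x0,loss='soft_l1',f_scale=0.7)
    if dbg: print('pose mm/deg',np.round(r.x[:3]*1000,1),np.degrees(r.x[3]).round(2)); print(' res',f(r.x).reshape(-1,2).round(1).tolist())
    return r.x
def tri(cs,us):
    g=lambda X: np.concatenate([(proj(c,X)[0]-u) for c,u in zip(cs,us)])
    r=least_squares(g,[.5,0,.02]); return r.x, r.fun
E
python3 - <<'E'
from h import *
T=eyes.read_camera('top'); S=eyes.read_camera('side')
def px(off,l): return (np.array(l)-.5)*0.3+np.array(off)-.0
bt=px((340,190),[(92,20),(375,115),(320,272),(38,180),(103,104),(314,177)])
bs=px((340,140),[(32,145),(130,247),(355,135),(268,38),(110,152),(281,70)])
# bed: corners z=.022: top order: +x+y, +x-y, -x-y, -x+y ; pins top z=.055
c=lambda x,y,z:(x,y,z)
A,B,C,D=c(.07,.12,.022),c(.07,-.12,.022),c(-.07,-.12,.022),c(-.07,.12,.022); P,Q=c(0,.088,.055),c(0,-.088,.055)
bed=fit([(T,[A,B,C,D,P,Q],bt),(S,[A,D,C,B,P,Q],bs)],[.55,-.2,0,-.3])
pt=px((165,185),[(163,5),(350,190),(245,297),(60,107),(128,72),(280,225)])
ps=px((225,255),[(35,88),(338,58),(359,209),(35,238),(66,160),(318,134)])
z=.01
A,B,C,D=c(.06,.11,z),c(.06,-.11,z),c(-.06,-.11,z),c(-.06,.11,z);P,Q=c(0,.088,z),c(0,-.088,z)
plate=fit([(T,[A,B,C,D,P,Q],pt),(S,[A,B,C,D,P,Q],ps)],[.5,.25,0,.7])
for n,a,b in [('bar+',(158,105),(120,116)),('bar-',(238,185),(256,106))]:
    X,f=tri([T,S],[px((165,185),[a])[0],px((225,255),[b])[0]]); print(n,X.round(4),f.round(1))
for n,a,b in [('cap',(177,114),(155,129)),('stubtop',(250,99),(184,48)),('hubtop',(249,36),(135,42)),]:
    X,f=tri([T,S],[px((340,190),[a])[0],px((340,140),[b])[0]])
    d=X-bed[:3]; Rb=np.array([[np.cos(bed[3]),np.sin(bed[3])],[-np.sin(bed[3]),np.cos(bed[3])]])
    print(n,X.round(4),f.round(1),'bedframe',(Rb@d[:2]).round(4))
np.save('bed.npy',bed);np.save('plate.npy',plate)
for p in [(.088,0,.047),(.038,0,.072),(0,.088,.03),(0,-.088,.03)]: print(pose(bed,[p])[0].round(4))
for n,u in [('jarb',(389,172)),('shaker',(438,291)),('jara',(256,199))]:
    h={'jarb':.1,'shaker':.075,'jara':.115}[n]
    r=least_squares(lambda v:proj(T,[v[0],v[1],h])[0]-u,[.5,0]); print(n,r.x.round(3))
E
```

```text
pose mm/deg [ 523.2 -206.7   -9.3] -18.05
 res [[-0.3, -1.6], [0.3, -0.8], [1.3, 2.4], [-0.8, -0.2], [1.3, 0.9], [3.3, 1.5], [-1.4, -0.5], [-1.3, 2.6], [0.8, 0.1], [-4.8, -0.6], [0.0, 1.0], [-0.1, 0.5]]
pose mm/deg [524.7 262.5  -5.3] -43.33
 res [[0.4, -0.8], [1.1, 0.6], [0.4, 1.0], [-0.8, -0.0], [0.5, 0.4], [0.3, 0.4], [-0.2, -0.2], [-0.1, -0.3], [-0.2, 0.1], [-0.6, 1.8], [-0.2, -0.1], [-0.5, -0.1]]
bar+ [0.5583 0.2907 0.048 ] [-0.4 -0.7  0.7  0.2]
bar- [0.4958 0.2252 0.0448] [ 0.1  0.2 -0.2 -0. ]
cap [ 0.5462 -0.1801  0.032 ] [ 0.2  0.3 -0.3 -0. ] bedframe [0.0136 0.0324]
stubtop [ 0.5548 -0.2229  0.0879] [ 0.2  0.3 -0.4 -0. ] bedframe [ 0.035  -0.0056]
hubtop [ 0.6058 -0.2306  0.0567] [ 0.2  0.3 -0.4 -0. ] bedframe [0.0859 0.0028]
[ 0.6069 -0.2339  0.0377]
[ 0.5593 -0.2184  0.0627]
[ 0.5505 -0.123   0.0207]
[ 0.4959 -0.2903  0.0207]
jarb [ 0.671 -0.157]
shaker [ 0.383 -0.281]
jara [0.596 0.167]
```

The cover fit is good, with residuals under 1 px. The bed fit has residuals of 3–5 px, so I'll overlay the bed model at z=0 on larger crops.

Run:
```python
from h import *
t=cv2.imread('pics/top0.png'); s=cv2.imread('pics/side0.png')
def cr(im,x,y,w,h): return cv2.resize(im[y:y+h,x:x+w],(800,300*0+int(800*h/w)),interpolation=cv2.INTER_CUBIC)
a=cv2.convertScaleAbs(cr(t,345,190,110,84),alpha=1.3)
b=cr(s,340,140,110,84)
m=np.vstack([a,b]); m=cv2.resize(m,None,fx=.5*0.98,fy=.5*.98) if 0 else m
# side by side at 400 wide each is too small: stack at 6x
z=5
A=cv2.convertScaleAbs(cv2.resize(t[192:278,346:456],None,fx=z,fy=z,interpolation=cv2.INTER_CUBIC),alpha=1.3)
cv2.imwrite('pics/bt.png',cv2.convertScaleAbs(cv2.resize(t[192:277,346:458],None,fx=7,fy=7,interpolation=cv2.INTER_CUBIC),alpha=1.3))
cv2.imwrite('pics/bs.png',cv2.resize(s[145:229,342:454],None,fx=7,fy=7,interpolation=cv2.INTER_CUBIC))
```

```text
(no output)
```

View pics/bt.png

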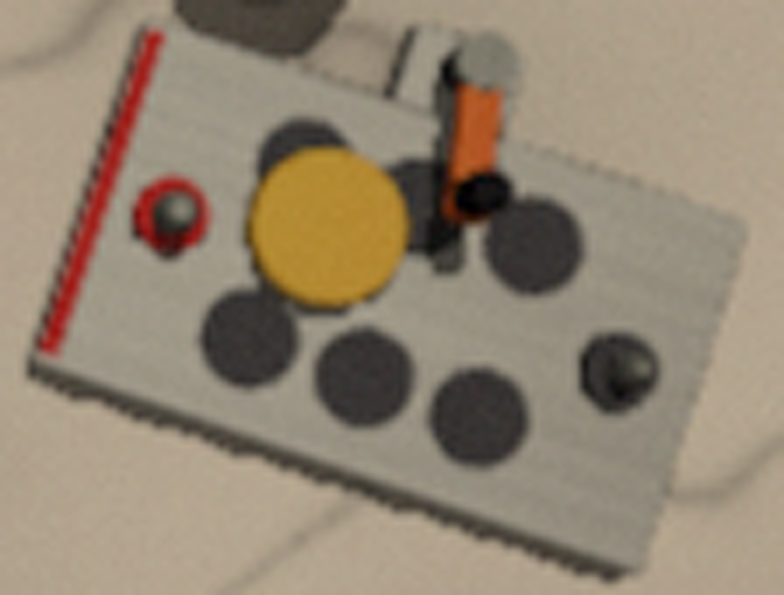

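View pics/bs.png

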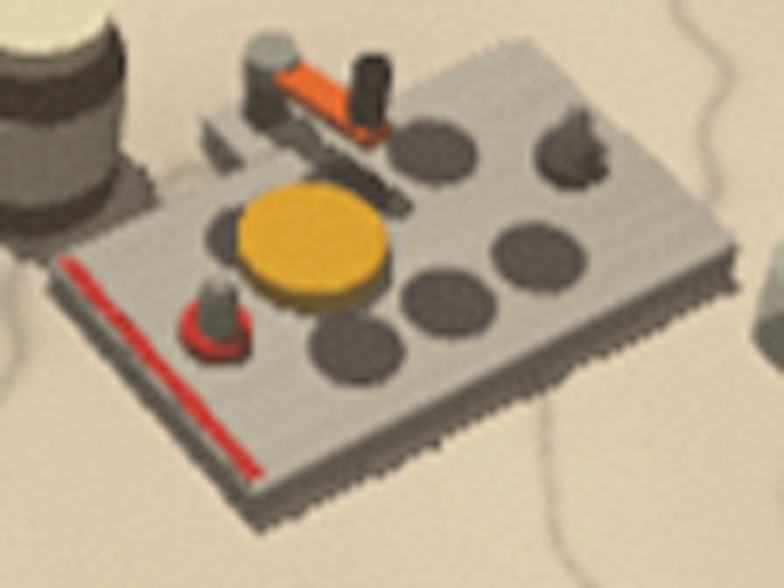

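The top crop shows the bed corners at (148,25), (745,225), (638,570) and (33,357), with the collars at (170,215) and (619,372). The side crop shows corners at (52,262), (520,38), (735,245) and (258,490), with the pin tops at (219,283) and (581,110). I'll refit with these points.

Run:
```python
from h import *
T=eyes.read_camera('top'); S=eyes.read_camera('side')
px=lambda off,l:(np.array(l)+.5)/7-.5+np.array(off)
bt=px((346,192),[(148,25),(745,225),(638,570),(33,357),(170,215),(619,372),(180,208),(632,368)])
bs=px((342,145),[(52,262),(520,38),(735,245),(258,490),(216,322),(572,150),(219,283),(581,110)])
M=[(.07,.12,.022),(.07,-.12,.022),(-.07,-.12,.022),(-.07,.12,.022),(0,.088,.03),(0,-.088,.03),(0,.088,.055),(0,-.088,.055)]
fit([(T,M,bt)],[.55,-.2,0,-.3]); fit([(S,M,bs)],[.55,-.2,0,-.3])
bed=fit([(T,M,bt),(S,M,bs)],[.55,-.2,0,-.3]); np.save('bed.npy',bed)
for n,a,b in [('cap',(328,226),(313,236)),('stubtop',(487,193),(371,65)),('hubtop',(488,62),(272,50)),('arm end',(463,218),(372,137))]:
    X,f=tri([T,S],[px((346,192),[a])[0],px((342,145),[b])[0]])
    d=X-bed[:3]; Rb=np.array([[np.cos(bed[3]),np.sin(bed[3])],[-np.sin(bed[3]),np.cos(bed[3])]])
    print(n,X.round(4),f.round(1),'bedframe',(Rb@d[:2]).round(4))
for p in [(.088,0,.047),(.038,0,.072),(0,.088,.03),(0,-.088,.03)]: print(pose(bed,[p])[0].round(4))
```

```text
pose mm/deg [ 524.1 -206.3  -15. ] -18.18
 res [[0.1, -1.0], [-0.3, -0.3], [-0.5, 0.5], [-0.1, 0.6], [0.4, -0.0], [-0.5, -0.5], [0.3, 0.3], [0.6, 0.1]]
pose mm/deg [ 528.6 -218.1  -17.5] -18.32
 res [[-0.1, -0.6], [-0.0, -0.2], [0.5, -0.3], [-0.5, 0.1], [0.3, 0.4], [-0.5, 0.5], [0.6, -0.0], [-0.3, 0.1]]
pose mm/deg [ 522.9 -204.5   -2.7] -18.21
 res [[0.0, -1.2], [0.7, -0.1], [0.3, 1.3], [-0.4, 1.0], [0.4, 0.1], [0.2, -0.0], [0.3, 0.5], [1.5, 0.5], [-1.3, -0.3], [-0.3, -0.5], [0.8, -0.1], [-1.2, 0.9], [-0.5, 0.8], [-0.6, 0.4], [-0.3, 0.3], [-0.4, -0.1]]
cap [ 0.5462 -0.1784  0.0345] [ 0.3  0.4 -0.5 -0. ] bedframe [0.0139 0.032 ]
stubtop [ 0.5561 -0.2233  0.0882] [ 0.1  0.2 -0.3 -0. ] bedframe [ 0.0374 -0.0076]
hubtop [ 0.6064 -0.2321  0.0582] [ 0.1  0.2 -0.3 -0. ] bedframe [ 0.0879 -0.0001]
arm end [ 0.5501 -0.2237  0.0517] [-0. -0.  0.  0.] bedframe [ 0.0318 -0.0098]
[ 0.6065 -0.232   0.0443]
[ 0.559  -0.2163  0.0693]
[ 0.5504 -0.1209  0.0273]
[ 0.4954 -0.2881  0.0273]
```

```bash
cat >> h.py <<'E'
from scipy.spatial.transform import Rotation as Ro
def plan(wps,grip0=None):
    """wps: (x,y,z m, yaw deg, opening); prints rows in tool axes, padded to calls of 5 rows."""
    o=observe(); p=np.array(o['ee_pos']); R=Ro.from_euler('xyz',o['ee_rot'],degrees=True); rows=[]
    for x,y,z,yaw,g,*mx in wps:
        st=mx[0] if mx else .06
        q=np.array([x,y,z]); Rg=Ro.from_euler('xyz',[180,0,yaw],degrees=True)
        rv=(R.inv()*Rg).as_rotvec()
        n=int(max(1,np.ceil(np.linalg.norm(q-p)/st),np.ceil(np.linalg.norm(rv)/.17)))
        for i in range(n):
            rr=np.round((R.inv()*Rg).as_rotvec()/(n-i),3); d=np.round(R.inv().apply(q-p)*100/(n-i),2)
            rows.append(list(rr)+list(d)+[g]); p=p+R.apply(d/100); R=R*Ro.from_rotvec(rr)
    while len(rows)%5: rows.append([0]*6+[rows[-1][6]])
    for i in range(0,len(rows),5): print('; '.join(' '.join(f'{v:g}' for v in r) for r in rows[i:i+5]))
bed=lambda x,y:tuple(np.array([.5231,-.2045])+x*np.array([.95,-.3123])+y*np.array([.3123,.95]))
def st():
    o=observe(); print(round(o['time'],2),o['ee_pos'].round(4),o['ee_rot'].round(1),o['force'].round(1),round(o['finger_gap'],4),round(o['grasp_force'],1))
E
python3 - <<'E'
from h import *
plan([bed(.04,.027)+(.16,71.8,0),bed(.04,.027)+(.064,71.8,0,.05)])
E
```

```text
-0 -0 -0.088 4.74 -2.52 0.79 0; -0 -0 -0.088 4.94 -2.09 0.79 0; -0 -0 -0.088 5.1 -1.65 0.79 0; -0 -0 -0.089 5.23 -1.19 0.79 0; -0 -0 -0.088 5.31 -0.72 0.79 0
-0 -0 -0.089 5.36 -0.25 0.79 0; -0 -0 -0.088 5.36 0.22 0.79 0; -0 -0 -0.089 5.32 0.7 0.79 0; -0 -0 -0.088 5.23 1.16 0.79 0; -0 -0 -0 -0 0 4.8 0
-0 -0 -0 -0 0.01 4.8 0; 0 0 0 0 0 0 0; 0 0 0 0 0 0 0; 0 0 0 0 0 0 0; 0 0 0 0 0 0 0
```

Request:
drive_tool(
  targets="0 0 -0.088 4.74 -2.52 0.79 0; 0 0 -0.088 4.94 -2.09 0.79 0; 0 0 -0.088 5.1 -1.65 0.79 0; 0 0 -0.089 5.23 -1.19 0.79 0; 0 0 -0.088 5.31 -0.72 0.79 0",
)

```text
time: 0.92
ee_pos: [0.445, -0.3642, 0.1918]
ee_rot: [180.0, 0.0, 51.7]
force: [0.8, -1.0, 0.1]
finger_gap: 0.0001
grasp_force: 0.0
```

Request:
drive_tool(
  targets="0 0 -0.089 5.36 -0.25 0.79 0; 0 0 -0.088 5.36 0.22 0.79 0; 0 0 -0.089 5.32 0.7 0.79 0; 0 0 -0.088 5.23 1.16 0.79 0; 0 0 0 0 0 0 0",
)

```text
time: 1.55
ee_pos: [0.5721, -0.1851, 0.1597]
ee_rot: [-180.0, -0.2, 72.3]
force: [-1.1, 0.2, -0.5]
finger_gap: -0.0001
grasp_force: 0.0
```

Run:
```python
from h import *
st()
b=lambda a,r:bed(.088-r*np.cos(a),-r*np.sin(a))
g=.064
plan([bed(.04,.027)+(g,71.8,0,.05)]+[b(a,.053)+(g,71.8,0,.03) for a in np.radians([-20,0,20,40,60,72])])
```

```text
1.55 [ 0.5721 -0.1851  0.1597] [-180.    -0.2   72.3] [-1.1  0.2 -0.5] -0.0001 0.0
-0 -0.002 0.005 -0.35 -0.03 4.78 0; -0 -0.002 0.004 -0.35 -0.02 4.79 0; -0 0 0 -0.88 -0.18 -0 0; -0 0 0 -1.82 -0.32 -0 0; -0 0 0 -1.81 0.32 -0 0
-0 0 0 -1.59 0.92 -0 0; -0 0 0 -1.19 1.41 -0 0; -0 0 0 -0.45 1.01 -0 0; 0 0 0 0 0 0 0; 0 0 0 0 0 0 0
```

Request:
drive_tool(
  targets="0 -0.002 0.005 -0.35 -0.03 4.78 0; 0 -0.002 0.004 -0.35 -0.02 4.79 0; 0 0 0 -0.88 -0.18 0 0; 0 0 0 -1.82 -0.32 0 0; 0 0 0 -1.81 0.32 0 0",
)

```text
time: 2.17
ee_pos: [0.552, -0.2421, 0.0673]
ee_rot: [179.7, 0.2, 71.2]
force: [1.6, 1.3, 0.8]
finger_gap: 0.0001
grasp_force: 0.8
```

Request:
drive_tool(
  targets="0 0 0 -1.59 0.92 0 0; 0 0 0 -1.19 1.41 0 0; 0 0 0 -0.3 0.75 0 0; 0 0 0 0 0 0 0; 0 0 0 0 0 -3 0",
)

```text
time: 2.8
ee_pos: [0.5682, -0.2779, 0.0928]
ee_rot: [-179.7, 0.2, 71.3]
force: [0.3, -0.1, 0.2]
finger_gap: 0.0
grasp_force: 0.0
```

Run:
```python
from h import *
st(); T=shot('top','t1')
im=cv2.cvtColor(T['color'],cv2.COLOR_RGB2HSV); 
m=cv2.inRange(im[185:290,340:470],(3,170,120),(15,255,255)); ys,xs=np.nonzero(m); print(len(xs), xs.mean()+340,ys.mean()+185)
for a in (0,1.3,1.57,1.7): print(a,proj(T,np.r_[bed(.088-.025*np.cos(a),-.025*np.sin(a)),.057]),proj(T,np.r_[bed(.088-.035*np.cos(a),-.035*np.sin(a)),.057]))
plan([bed(.0139,.032)+(.16,71.8,1)])
```

```text
2.8 [ 0.5682 -0.2779  0.0928] [-179.7    0.2   71.3] [ 0.3 -0.1  0.2] 0.0 0.0
61 425.2295081967213 203.29508196721312
0 [[412.30629353 209.73326492]] [[411.11557476 213.4108979 ]]
1.3 [[423.46089676 206.11311141]] [[426.74483807 208.33390786]]
1.57 [[424.58407396 203.78764532]] [[428.31473274 205.07466282]]
1.7 [[424.88663858 202.5749209 ]] [[428.73651271 203.37570056]]
0.001 0.001 -0.003 2.9 -1.88 -2.07 1; 0.002 0.002 -0.003 2.91 -1.87 -2.06 1; 0.001 0.001 -0.002 2.92 -1.86 -2.05 1; 0 0 0 0 0 0 1; 0 0 0 0 0 0 1
```

Clamp is at about 1.6 rad. Next, grip the cap.

Request:
drive_tool(
  targets="0.001 0.001 -0.003 2.9 -1.88 -2.07 1; 0.002 0.002 -0.003 2.91 -1.87 -2.06 1; 0.001 0.001 -0.002 2.92 -1.86 -2.05 1; 0 0 0 0 0 0 1; 0 0 0 0 0 0 1",
)

```text
time: 3.48
ee_pos: [0.5447, -0.1789, 0.1565]
ee_rot: [-179.8, 0.0, 71.7]
force: [-0.5, -0.0, -0.7]
finger_gap: 0.0857
grasp_force: 0.0
```

Run:
```python
from h import *
st()
plan([bed(.0139,.032)+(.06,71.8,1,.05),bed(.0139,.032)+(.021,71.8,1,.02)])
```

```text
3.48 [ 0.5447 -0.1789  0.1565] [-179.8    0.    71.7] [-0.5 -0.  -0.7] 0.0857 0.0
-0.002 0 -0.001 0.05 0.08 4.82 1; -0.001 0.001 -0 0.05 0.07 4.83 1; -0 -0 -0 0 0 1.95 1; -0 -0 -0 0 0.01 1.95 1; 0 0 0 0 0 0 1
```

Request:
drive_tool(
  targets="-0.002 0 -0.001 0.05 0.08 4.82 1; -0.001 0.001 0 0.05 0.07 4.83 1; 0 0 0 0 0 1.95 1; 0 0 0 0 0.01 1.95 1; 0 0 0 0 0 0 1",
)

```text
time: 4.1
ee_pos: [0.5459, -0.1781, 0.0202]
ee_rot: [-179.9, -0.0, 71.8]
force: [0.3, 0.3, 0.5]
finger_gap: 0.0855
grasp_force: 0.0
```

Request:
drive_tool(
  targets="0 0 0 0 0 0 0.5; 0 0 0 0 0 0 0.5; 0 0 0 0 0 0 0.5; 0 0 0 0 0 0 0.5; 0 0 0 0 0 0 0.5",
  newtons=40,
)

```text
time: 4.72
ee_pos: [0.5478, -0.1783, 0.0229]
ee_rot: [179.9, -0.0, 71.8]
force: [-0.9, -0.3, 6.2]
finger_gap: 0.0573
grasp_force: 42.9
```

Run:
```python
from h import *
st()
x,y=bed(.0139,.032)
plan([(x,y,.11,71.8,.5,.04),(.46,.03,.11,71.8,.5)])
```

```text
4.72 [ 0.5478 -0.1783  0.0229] [179.9  -0.   71.8] [-0.9 -0.3  6.2] 0.0573 42.9
0.001 -0 -0 -0.02 -0.04 -2.9 0.5; 0.001 -0 -0 -0.02 -0.04 -2.91 0.5; 0 -0.001 -0 -0.01 -0.05 -2.9 0.5; 0 0 -0 4.27 -3.68 -0 0.5; 0 0 -0 4.28 -3.68 -0 0.5
0 0 -0 4.27 -3.68 -0.01 0.5; 0 0 -0 4.28 -3.67 -0 0.5; 0 0 0 0 0 0 0.5; 0 0 0 0 0 0 0.5; 0 0 0 0 0 0 0.5
```

Request:
drive_tool(
  targets="0.001 0 0 -0.02 -0.04 -2.9 0.5; 0.001 0 0 -0.02 -0.04 -2.91 0.5; 0 -0.001 0 -0.01 -0.05 -2.9 0.5; 0 0 0 4.27 -3.68 0 0.5; 0 0 0 4.28 -3.68 0 0.5",
)

```text
time: 5.35
ee_pos: [0.5021, -0.073, 0.1094]
ee_rot: [-180.0, -0.0, 71.7]
force: [0.4, 1.0, -0.3]
finger_gap: 0.0574
grasp_force: 43.0
```

Request:
drive_tool(
  targets="0 0 0 4.27 -3.68 0 0.5; 0 0 0 4.28 -3.67 0 0.5; 0 0 0 0 0 3 0.5; 0 0 0 0 0 3 0.5; 0 0 0 0 0 0 0.5",
)

```text
time: 5.98
ee_pos: [0.4568, 0.0303, 0.0474]
ee_rot: [-179.6, 0.1, 71.8]
force: [0.2, 0.3, -1.4]
finger_gap: 0.0578
grasp_force: 43.0
```

Run:
```python
from h import *
st(); T=eyes.read_camera('top');S=eyes.read_camera('side')
us=[]
for c in (T,S):
    m=cv2.inRange(cv2.cvtColor(c['color'],cv2.COLOR_RGB2HSV),(18,140,100),(30,255,255))
    n,l,s,ce=cv2.connectedComponentsWithStats(m); print([(s[i,4],ce[i].round(1).tolist()) for i in range(1,n) if s[i,4]>30])
    print(proj(c,[.46,.03,.03]))
plan([(.46,.03,.003,71.8,.5,.03)])
```

```text
5.97 [0.4568 0.0303 0.0474] [-1.796e+02  1.000e-01  7.180e+01] [ 0.2  0.3 -1.4] 0.0578 43.0
[(np.int32(344), [211.4, 269.8])]
[[312.07777304 255.95033156]]
[(np.int32(221), [363.1, 239.5]), (np.int32(495), [307.8, 336.8])]
[[365.21482423 244.08715615]]
-0.001 -0 -0 -0.01 0.05 2.31 0.5; -0.001 -0 -0 -0.01 0.04 2.32 0.5; 0 0 0 0 0 0 0.5; 0 0 0 0 0 0 0.5; 0 0 0 0 0 0 0.5
```

Request:
drive_tool(
  targets="-0.001 0 0 -0.01 0.05 2.31 0.5; -0.001 0 0 -0.01 0.04 2.12 0.5; 0 0 0 0 0 0 0.5; 0 0 0 0 0 0 1; 0 0 0 0 0 0 1",
)

```text
time: 6.7
ee_pos: [0.4605, 0.03, 0.0054]
ee_rot: [179.9, -0.0, 71.8]
force: [-0.8, 0.6, -0.9]
finger_gap: 0.0855
grasp_force: 0.0
```

Request:
drive_tool(
  targets="0 0 0 0 0 0 1; 0 0 0 0 0 -4 1; 0 0 0 0 0 -6 1; 0 0 0 0 0 -6 1; 0 0 0 0 0 0 1",
)

```text
time: 7.32
ee_pos: [0.4633, 0.0304, 0.1694]
ee_rot: [179.4, -0.2, 71.8]
force: [0.3, 0.7, 0.0]
finger_gap: 0.0854
grasp_force: 0.0
```

Run:
```python
from h import *
st(); S=shot('side','s2')
m=cv2.inRange(cv2.cvtColor(S['color'],cv2.COLOR_RGB2HSV),(18,140,100),(30,255,255))
n,l,s,ce=cv2.connectedComponentsWithStats(m); print([(s[i].tolist(),ce[i].round(1).tolist()) for i in range(1,n) if s[i,4]>30])
print(proj(S,[.457,.03,.01]))
p=np.load('plate.npy');print(p)
plan([(.527,.258,.17,46.7,.6)])
```

```text
7.33 [0.4633 0.0304 0.1694] [179.4  -0.2  71.8] [0.3 0.7 0. ] 0.0854 0.0
[([354, 239, 23, 21, 330], [364.7, 249.2]), ([283, 329, 50, 16, 496], [307.8, 336.8])]
[[365.66475142 249.22618472]]
[ 0.52468389  0.26253836 -0.00525872 -0.75624162]
0.001 -0.001 0.109 5.93 -0.22 -0.08 0.6; 0.001 -0 0.11 5.87 -0.86 -0.08 0.6; 0.001 -0.001 0.109 5.74 -1.5 -0.08 0.6; 0.001 -0 0.11 5.54 -2.12 -0.08 0.6; 0 0 0 0 0 0 0.6
```

Run:
```python
from h import *
T=eyes.read_camera('top'); S=eyes.read_camera('side')
px=lambda off,l:(np.array(l)+.5)*.3-.5+np.array(off)
pt=px((165,185),[(163,5),(350,190),(245,297),(60,107),(128,72),(280,225)])
ps=px((225,255),[(35,88),(338,58),(359,209),(35,238),(66,160),(318,134)])
z=.01;M=[(.06,.11,z),(.06,-.11,z),(-.06,-.11,z),(-.06,.11,z),(0,.088,z),(0,-.088,z)]
for obs in ([(T,M,pt)],[(S,M,ps)],[(T,M,pt),(S,M,ps)]):
    f=lambda p: np.concatenate([(proj(c,pose(np.r_[p[:2],0,p[2]],m))-u).ravel() for c,m,u in obs])
    r=least_squares(f,[.52,.26,-.75]); print(r.x[:2].round(4),np.degrees(r.x[2]).round(2),np.abs(r.fun).max().round(2))
```

```text
[0.5258 0.2626] -43.18 1.4
[0.5231 0.2633] -43.65 1.42
[0.5244 0.2629] -43.42 1.47
```

Request:
drive_tool(
  targets="0.001 -0.001 0.109 5.93 -0.22 -0.08 0.6; 0.001 0 0.11 5.87 -0.86 -0.08 0.6; 0.001 -0.001 0.109 5.74 -1.5 -0.08 0.6; 0.001 0 0.11 5.54 -2.12 -0.08 0.6; 0 0 0 0 0 0 0.6",
)

```text
time: 8.1
ee_pos: [0.5233, 0.264, 0.165]
ee_rot: [-179.5, 0.2, 47.2]
force: [0.2, -0.1, -0.4]
finger_gap: 0.0516
grasp_force: 0.0
```

Run:
```python
from h import *
st(); plan([(.5255,.261,.08,46.6,.6,.05),(.5255,.261,.026,46.6,.6,.03)])
```

```text
8.1 [0.5233 0.264  0.165 ] [-179.5    0.2   47.2] [ 0.2 -0.1 -0.4] 0.0516 0.0
-0.005 0.002 0.005 -0.02 0.22 4.25 0.6; -0.004 0.002 0.005 -0.03 0.2 4.25 0.6; -0 -0 -0 0 -0 2.7 0.6; -0 -0 -0 0 -0 2.7 0.6; 0 0 0 0 0 0 0.6
```

Request:
drive_tool(
  targets="-0.005 0.002 0.005 -0.02 0.22 4.25 0.6; -0.004 0.002 0.005 -0.03 0.2 4.25 0.6; 0 0 0 0 0 2.7 0.6; 0 0 0 0 0 2.7 0.6; 0 0 0 0 0 0 0.6",
)

```text
time: 8.72
ee_pos: [0.5249, 0.2517, 0.0247]
ee_rot: [179.9, 0.4, 46.1]
force: [0.3, -1.2, 0.5]
finger_gap: 0.0512
grasp_force: 0.0
```

Request:
drive_tool(
  targets="0 0 0 0 0 0 0.3; 0 0 0 0 0 0 0.2; 0 0 0 0 0 0 0; 0 0 0 0 0 0 0; 0 0 0 0 0 0 0",
  newtons=60,
)

```text
time: 9.35
ee_pos: [0.5279, 0.2558, 0.0295]
ee_rot: [179.7, -0.1, 46.2]
force: [-2.8, 2.4, 5.6]
finger_gap: 0.0108
grasp_force: 60.7
```

Request:
drive_tool(
  targets="0 0 0 0 0 0 0; 0 0 0 0 0 -1.5 0; 0 0 0 0 0 -3 0; 0 0 0 0 0 -4 0; 0 0 0 0 0 0 0",
  newtons=100,
)

```text
time: 9.98
ee_pos: [0.5304, 0.2552, 0.1165]
ee_rot: [179.5, -0.4, 46.1]
force: [0.2, 0.1, -5.1]
finger_gap: 0.0099
grasp_force: 98.3
```

Run:
```python
from h import *
st(); b=bed(0,0)
plan([(.522,.262,.19,50,0,.05),b+(.19,71.8,0,.05)])
```

```text
9.97 [0.5304 0.2552 0.1165] [179.5  -0.4  46.1] [ 0.2  0.1 -5.1] 0.0099 98.3
0.004 -0.004 -0.034 -0.02 -0.5 -3.68 0; 0.004 -0.003 -0.035 -0.02 -0.53 -3.68 0; 0 -0 -0.038 -3.57 3.01 0 0; 0 -0 -0.038 -3.68 2.87 0 0; 0 -0 -0.038 -3.78 2.73 0 0
0 -0 -0.038 -3.89 2.58 0 0; 0 -0 -0.038 -3.98 2.43 0 0; 0 -0 -0.038 -4.07 2.28 0 0; 0 -0 -0.038 -4.15 2.12 0 0; 0 -0 -0.038 -4.23 1.96 0 0
0 -0 -0.038 -4.3 1.8 0 0; 0.001 -0 -0.038 -4.37 1.64 0.01 0; 0 0 0 0 0 0 0; 0 0 0 0 0 0 0; 0 0 0 0 0 0 0
```

Request:
drive_tool(
  targets="0.004 -0.004 -0.034 -0.02 -0.5 -3.68 0; 0.004 -0.003 -0.035 -0.02 -0.53 -3.68 0; 0 0 -0.038 -3.57 3.01 0 0; 0 0 -0.038 -3.68 2.87 0 0; 0 0 -0.038 -3.78 2.73 0 0",
)

```text
time: 10.6
ee_pos: [0.519, 0.1189, 0.1852]
ee_rot: [-179.7, 0.5, 56.7]
force: [1.3, -1.0, -5.3]
finger_gap: 0.01
grasp_force: 98.6
```

Request:
drive_tool(
  targets="0 0 -0.038 -3.89 2.58 0 0; 0 0 -0.038 -3.98 2.43 0 0; 0 0 -0.038 -4.07 2.28 0 0; 0 0 -0.038 -4.15 2.12 0 0; 0 0 -0.038 -4.23 1.96 0 0",
)

```text
time: 11.22
ee_pos: [0.5193, -0.1136, 0.1859]
ee_rot: [-179.5, 0.4, 67.5]
force: [-1.1, -0.5, -5.0]
finger_gap: 0.0099
grasp_force: 98.5
```

Request:
drive_tool(
  targets="0 0 -0.038 -4.3 1.8 0 0; 0.001 0 -0.038 -4.37 1.64 0.01 0; 0 0 0 0 0 0 0; 0 0 0 0 0 0 0; 0 0 0 0 0 0 0",
)

```text
time: 11.85
ee_pos: [0.5211, -0.2032, 0.1871]
ee_rot: [-179.5, 0.2, 72.0]
force: [-0.4, -0.3, -5.9]
finger_gap: 0.0101
grasp_force: 98.5
```

Run:
```python
from h import *
st(); plan([bed(0,0)+(.115,71.8,0,.03)])
```

```text
11.85 [ 0.5211 -0.2032  0.1871] [-179.5    0.2   72. ] [-0.4 -0.3 -5.9] 0.0101 98.5
-0.003 0.001 0.001 -0.01 0.1 2.4 0; -0.003 0.002 0.001 -0.01 0.09 2.4 0; -0.002 0.001 0.001 -0.02 0.08 2.41 0; 0 0 0 0 0 0 0; 0 0 0 0 0 0 0
```

Request:
drive_tool(
  targets="-0.003 0.001 0.001 -0.01 0.1 2.4 0; -0.003 0.002 0.001 -0.01 0.09 2.4 0; -0.002 0.001 0.001 -0.02 0.08 2.41 0; 0 0 0 0 0 0 0; 0 0 0 0 0 0 0",
)

```text
time: 12.48
ee_pos: [0.5243, -0.2057, 0.1167]
ee_rot: [179.8, 0.0, 71.7]
force: [0.2, -0.3, -4.5]
finger_gap: 0.0099
grasp_force: 98.5
```

Run:
```python
from h import *
st(); T=shot('top','t3'); S=shot('side','s3')
a=cv2.convertScaleAbs(cv2.resize(cv2.imread('pics/t3.png')[185:285,335:468],(800,600),interpolation=cv2.INTER_CUBIC),alpha=1.3)
b=cv2.resize(cv2.imread('pics/s3.png')[110:225,330:463],(692,600),interpolation=cv2.INTER_CUBIC)
b=cv2.resize(b,(400,346)); a=cv2.resize(a,(400,301))
a=cv2.resize(cv2.imread('pics/t3.png')[195:275,340:460],(800,533),interpolation=cv2.INTER_CUBIC)
b=cv2.resize(cv2.imread('pics/s3.png')[125:215,330:465],(800,533),interpolation=cv2.INTER_CUBIC)
cv2.imwrite('pics/t3c.png',cv2.convertScaleAbs(a,alpha=1.3)); cv2.imwrite('pics/s3c.png',b)
```

```text
12.47 [ 0.5243 -0.2057  0.1167] [179.8   0.   71.7] [ 0.2 -0.3 -4.5] 0.0099 98.5
```

View pics/t3c.png

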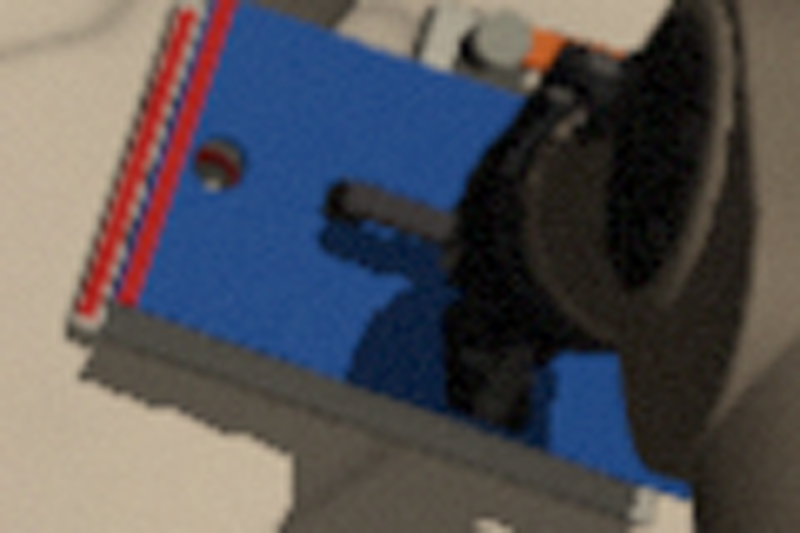

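View pics/s3c.png

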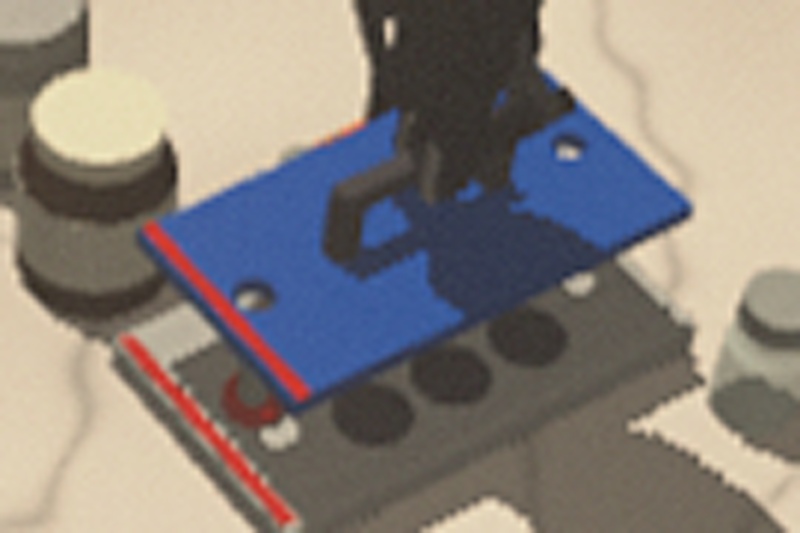

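The top crop shows the cover over the bed, with the red hole at (220,163) and its corner at (122,303). It sits a little toward the plain end, and the handle is held off-centre. The side crop shows it level, red hole (254,296), plain hole (569,147), corners (150,225), (300,397) and (690,208). I'll fit the offset.

```bash
cat > f.py <<'E'
from h import *
T=eyes.read_camera('top'); S=eyes.read_camera('side')
px=lambda off,s,l:(np.array(l)+.5)/s-.5+np.array(off)
# bed: shared pose z=0, per-camera too
bt=px((346,192),7,[(148,25),(745,225),(638,570),(33,357),(170,215),(619,372),(180,208),(632,368)])
bs=px((342,145),7,[(52,262),(520,38),(735,245),(258,490),(216,322),(572,150),(219,283),(581,110)])
M=[(.07,.12,.022),(.07,-.12,.022),(-.07,-.12,.022),(-.07,.12,.022),(0,.088,.03),(0,-.088,.03),(0,.088,.055),(0,-.088,.055)]
def fz(obs,z,x0):
    f=lambda p: np.concatenate([(proj(c,pose(np.r_[p[:2],z,p[2]],m))-u).ravel() for c,m,u in obs])
    r=least_squares(f,x0,loss='soft_l1',f_scale=.7); return r.x,f(r.x).reshape(-1,2)
def show(n,a): print(n,(a[0][:2]*1000).round(1),np.degrees(a[0][2]).round(2),a[1].round(1).tolist())
for n,o in (('T',[(T,M,bt)]),('S',[(S,M,bs)]),('TS',[(T,M,bt),(S,M,bs)])): show('bed '+n,fz(o,0,[.52,-.2,-.3]))
E
cat > g.py <<'E'
from f import *
z=.01
tt=px((340,195),800/120,[(122,303),(220,163)]); Mt=[(-.06,.11,z),(0,.088,z)]
ss=px((330,125),800/135,[(150,225),(303,400),(690,208),(254,294),(569,145)]); Ms=[(.06,.11,z),(-.06,.11,z),(-.06,-.11,z),(0,.088,z),(0,-.088,z)]
fit([(T,Mt,tt),(S,Ms,ss)],[.52,-.2,.09,-.3])
for zz in (.084,.088,.092): show(f'plate TS z{zz}',fz([(T,Mt,tt),(S,Ms,ss)],zz,[.52,-.2,-.3])); show(f'plate S z{zz}',fz([(S,Ms,ss)],zz,[.52,-.2,-.3]))
st()
E
python3 g.py
```

```text
bed T [ 523.6 -203. ] -18.3 [[-0.4, -1.7], [0.6, -0.3], [0.0, 1.1], [-0.9, 0.7], [-0.0, -0.3], [-0.0, -0.3], [-0.1, 0.1], [1.2, 0.3]]
bed S [ 521.2 -203.8] -18.1 [[-0.9, -0.5], [0.1, -0.8], [1.4, -0.4], [-0.6, 0.8], [-0.0, 0.7], [-0.0, 0.1], [0.3, 0.1], [0.1, -0.4]]
bed TS [ 522.4 -203.4] -18.22 [[-0.3, -1.2], [0.7, 0.0], [0.2, 1.5], [-0.8, 1.2], [0.1, 0.2], [0.2, 0.2], [0.0, 0.6], [1.4, 0.7], [-1.4, -0.7], [-0.2, -0.8], [0.9, -0.5], [-1.2, 0.6], [-0.5, 0.5], [-0.5, 0.1], [-0.3, -0.1], [-0.3, -0.4]]
pose mm/deg [ 525.8 -204.1   84.6] -18.16
 res [[-0.3, -0.3], [1.3, 0.5], [-1.9, 0.7], [-1.1, 0.3], [0.6, -0.5], [0.4, -0.1], [0.1, -0.2]]
plate TS z0.084 [ 526.  -204.4] -18.15 [[-0.2, -0.3], [1.4, 0.4], [-1.9, 0.8], [-1.0, 0.4], [0.6, -0.5], [0.5, -0.0], [0.1, -0.1]]
plate S z0.084 [ 525.8 -205.1] -18.32 [[-1.8, 0.6], [-1.0, 0.2], [0.8, -0.5], [0.6, -0.2], [0.3, -0.2]]
plate TS z0.088 [ 524.8 -201.8] -18.31 [[-1.1, -0.0], [0.6, 0.7], [-2.1, 0.4], [-1.3, 0.1], [0.8, -0.7], [0.3, -0.3], [0.2, -0.4]]
plate S z0.088 [ 524.1 -201.6] -18.31 [[-2.0, 0.5], [-1.1, 0.3], [1.0, -0.5], [0.4, -0.2], [0.4, -0.3]]
plate TS z0.092 [ 523.5 -199.4] -18.49 [[-2.0, 0.3], [-0.1, 1.0], [-2.3, -0.1], [-1.4, -0.2], [1.1, -0.9], [0.2, -0.7], [0.4, -0.7]]
plate S z0.092 [ 522.4 -198.2] -18.29 [[-2.2, 0.5], [-1.2, 0.4], [1.2, -0.6], [0.3, -0.2], [0.5, -0.4]]
12.68 [ 0.5243 -0.2063  0.1169] [179.8   0.   71.7] [-0.2  1.  -5.3] 0.0097 98.5
```

Request:
drive_tool(
  targets="0 0 0 -0.09 -0.28 0.9 0; 0 0 0 0 0 0.9 0; 0 0 0 0 0 0.9 0; 0 0 0 0 0 0 0; 0 0 0 0 0 0 0",
)

```text
time: 13.3
ee_pos: [0.5208, -0.2062, 0.0888]
ee_rot: [179.9, 0.0, 71.7]
force: [0.7, 0.1, -4.2]
finger_gap: 0.01
grasp_force: 98.5
```

Run:
```python
from h import *
st(); T=shot('top','t4'); S=shot('side','s4')
t=cv2.imread('pics/t4.png'); s=cv2.imread('pics/s4.png')
a=cv2.convertScaleAbs(cv2.resize(t[190:246,340:396],(400,400),interpolation=cv2.INTER_CUBIC),alpha=1.3)
b=cv2.resize(s[150:206,340:396],(400,400),interpolation=cv2.INTER_CUBIC)
c=cv2.resize(s[125:181,398:454],(400,400),interpolation=cv2.INTER_CUBIC)
m=np.zeros((600,800,3),np.uint8)
cv2.imwrite('pics/m4.png',np.hstack([cv2.resize(a,(400,400)),b])); 
m=np.vstack([np.hstack([cv2.resize(a,(300,300)),cv2.resize(b,(300,300))]),np.hstack([cv2.resize(c,(300,300)),np.zeros((300,300,3),np.uint8)])])
cv2.imwrite('pics/m4.png',m)
```

```text
13.3 [ 0.5208 -0.2062  0.0888] [179.9   0.   71.7] [ 0.7  0.1 -4.2] 0.01 98.5
```

View pics/m4.png

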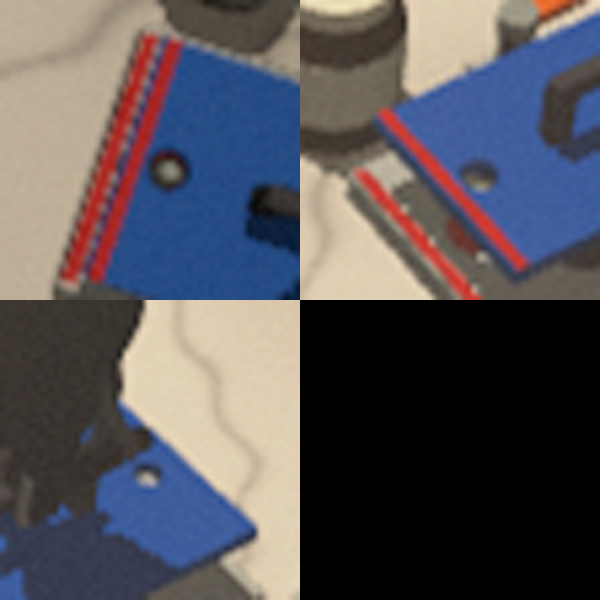

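The red pin's tip shows centred in the red hole in the top tile: hole (170,168), tip (171,171). I'll fit the cover pose again from these points.

```bash
cat > g.py <<'E'
from f import *
z=.01; k=300/56
tt=px((340,190),k,[(181,41),(99,278),(170,168)]); Mt=[(.06,.11,z),(-.06,.11,z),(0,.088,z)]
ss=np.vstack([px((340,150),k,[(82,112),(222,267),(179,175)]),px((398,125),k,[(256,231),(148,174)])]); Ms=[(.06,.11,z),(-.06,.11,z),(0,.088,z),(-.06,-.11,z),(0,-.088,z)]
fit([(T,Mt,tt),(S,Ms,ss)],[.52,-.2,.09,-.3])
for zz in (.056,.06,.064): show(f'plate T z{zz}',fz([(T,Mt,tt)],zz,[.52,-.2,-.3])); show(f'plate S z{zz}',fz([(S,Ms,ss)],zz,[.52,-.2,-.3]))
# pin tip in top view: position at z=.055
u=px((340,190),k,[(171,171)])[0]
r=least_squares(lambda v:proj(T,[v[0],v[1],.055])[0]-u,[.55,-.12]).x; print('pin',r.round(4))
for zz in (.066,.07,.074): print('hole top face',zz,least_squares(lambda v:proj(T,[v[0],v[1],zz])[0]-tt[2],[.55,-.12]).x.round(4))
E
python3 g.py
```

```text
bed T [ 523.6 -203. ] -18.3 [[-0.4, -1.7], [0.6, -0.3], [0.0, 1.1], [-0.9, 0.7], [-0.0, -0.3], [-0.0, -0.3], [-0.1, 0.1], [1.2, 0.3]]
bed S [ 521.2 -203.8] -18.1 [[-0.9, -0.5], [0.1, -0.8], [1.4, -0.4], [-0.6, 0.8], [-0.0, 0.7], [-0.0, 0.1], [0.3, 0.1], [0.1, -0.4]]
bed TS [ 522.4 -203.4] -18.22 [[-0.3, -1.2], [0.7, 0.0], [0.2, 1.5], [-0.8, 1.2], [0.1, 0.2], [0.2, 0.2], [0.0, 0.6], [1.4, 0.7], [-1.4, -0.7], [-0.2, -0.8], [0.9, -0.5], [-1.2, 0.6], [-0.5, 0.5], [-0.5, 0.1], [-0.3, -0.1], [-0.3, -0.4]]
pose mm/deg [ 522.9 -208.4   52.1] -18.22
 res [[-0.5, -0.7], [-0.2, -0.4], [2.3, 0.6], [-0.7, 0.7], [-0.6, 0.7], [0.8, -0.3], [0.6, -0.5], [0.3, -0.1]]
plate T z0.056 [ 521.6 -207.6] -18.47 [[-0.4, -0.5], [-0.4, -0.1], [2.3, 0.8]]
plate S z0.056 [ 521.8 -205.3] -18.43 [[-1.0, 0.4], [-1.0, 0.6], [0.4, -0.4], [0.7, -0.5], [0.3, -0.2]]
plate T z0.06 [ 521.4 -207.1] -18.46 [[-0.4, -0.7], [-0.4, -0.1], [2.4, 0.8]]
plate S z0.06 [ 520.1 -201.9] -18.39 [[-1.2, 0.4], [-1.1, 0.8], [0.3, -0.4], [0.9, -0.6], [0.4, -0.3]]
plate T z0.064 [ 521.2 -206.6] -18.45 [[-0.3, -0.8], [-0.4, -0.0], [2.4, 0.8]]
plate S z0.064 [ 518.4 -198.6] -18.35 [[-1.4, 0.4], [-1.1, 0.9], [0.3, -0.3], [1.1, -0.6], [0.5, -0.4]]
pin [ 0.5509 -0.1203]
hole top face 0.066 [ 0.5515 -0.1183]
hole top face 0.07 [ 0.5512 -0.1177]
hole top face 0.074 [ 0.551  -0.1171]
```

Request:
drive_tool(
  targets="0 0 0 -0.18 0.09 0 0; 0 0 0 0 0 0.3 0; 0 0 0 0 0 0.4 0; 0 0 0 0 0 0.3 0; 0 0 0 0 0 0 0",
)

```text
time: 14.12
ee_pos: [0.5205, -0.208, 0.0783]
ee_rot: [180.0, 0.0, 71.7]
force: [-0.4, 0.4, -5.3]
finger_gap: 0.0097
grasp_force: 98.6
```

Request:
drive_tool(
  targets="0 0 0 0 0 0.3 0; 0 0 0 0 0 0.3 0; 0 0 0 0 0 0 0; 0 0 0 0 0 0 0; 0 0 0 0 0 0 0",
)

```text
time: 14.75
ee_pos: [0.521, -0.2082, 0.0729]
ee_rot: [179.9, 0.0, 71.7]
force: [0.1, -1.1, -5.1]
finger_gap: 0.0099
grasp_force: 98.6
```

Run:
```python
from h import *
st(); print(observe()['ft_torque'].round(2))
```

```text
14.75 [ 0.521  -0.2082  0.0729] [179.9   0.   71.7] [ 0.1 -1.1 -5.1] 0.0099 98.6
[ 0.01  0.02 -0.  ]
```

Request:
drive_tool(
  targets="0 0 0 0 0 0.25 0; 0 0 0 0 0 0.25 0; 0 0 0 0 0 0.25 0; 0 0 0 0 0 0 0; 0 0 0 0 0 0 0",
)

```text
time: 15.38
ee_pos: [0.5209, -0.2083, 0.0653]
ee_rot: [179.9, 0.0, 71.7]
force: [-0.2, -0.4, -4.4]
finger_gap: 0.01
grasp_force: 98.6
```

Request:
drive_tool(
  targets="0 0 0 0 0 0.2 0; 0 0 0 0 0 0.2 0; 0 0 0 0 0 0 0; 0 0 0 0 0 0 0; 0 0 0 0 0 0 0",
)

```text
time: 16.0
ee_pos: [0.5209, -0.2083, 0.0613]
ee_rot: [179.9, 0.0, 71.7]
force: [0.4, -0.0, -5.7]
finger_gap: 0.0098
grasp_force: 98.6
```

Request:
drive_tool(
  targets="0 0 0 0 0 0.1 0; 0 0 0 0 0 0.1 0; 0 0 0 0 0 0 0; 0 0 0 0 0 0 0; 0 0 0 0 0 0 0",
)

```text
time: 16.62
ee_pos: [0.521, -0.2083, 0.0596]
ee_rot: [179.9, 0.0, 71.7]
force: [-1.7, -0.1, 1.6]
finger_gap: 0.01
grasp_force: 99.3
```

Request:
drive_tool(
  targets="0 0 0 0 0 0.1 0; 0 0 0 0 0 0.1 0; 0 0 0 0 0 0 0; 0 0 0 0 0 0 0; 0 0 0 0 0 0 0",
)

```text
time: 17.25
ee_pos: [0.5211, -0.2084, 0.0596]
ee_rot: [179.9, 0.1, 71.7]
force: [-7.2, 2.0, 15.1]
finger_gap: 0.0101
grasp_force: 101.5
```

The cover is seated: height stays at 59.6 mm while the contact force rises to 15 N. I'll relax the push and release.

Request:
drive_tool(
  targets="0 0 0 0 0 -0.15 0; 0 0 0 0 0 0 0; 0 0 0 0 0 0 0.5; 0 0 0 0 0 0 0.5; 0 0 0 0 0 0 0.5",
)

```text
time: 17.88
ee_pos: [0.5212, -0.2083, 0.0587]
ee_rot: [179.9, 0.0, 71.7]
force: [-0.1, 0.2, 0.4]
finger_gap: 0.0429
grasp_force: 0.0
```

Request:
drive_tool(
  targets="0 0 0 0 0 0 0.5; 0 0 0 0 0 -2 0.5; 0 0 0 0 0 -4 0.5; 0 0 0 0 0 -4 0.5; 0 0 0 0 0 0 0.5",
)

```text
time: 18.5
ee_pos: [0.5234, -0.2089, 0.1624]
ee_rot: [179.5, 0.1, 71.7]
force: [-0.5, -0.6, -0.3]
finger_gap: 0.0425
grasp_force: 0.0
```

Run:
```python
from h import *
st(); T=shot('top','t5'); S=shot('side','s5')
m=cv2.inRange(cv2.cvtColor(T['color'],cv2.COLOR_RGB2HSV)[185:290,340:470],(3,170,120),(15,255,255)); ys,xs=np.nonzero(m); print(len(xs), xs.mean()+340,ys.mean()+185)
s=cv2.imread('pics/s5.png')
cv2.imwrite('pics/s5c.png',cv2.resize(s[110:270,300:500],(750,600),interpolation=cv2.INTER_CUBIC))
# closing push: tool on far side of stub
b=lambda a,r:bed(.088-r*np.cos(a),-r*np.sin(a))
print(b(np.radians(92),.05));
```

```text
18.5 [ 0.5234 -0.2089  0.1624] [1.795e+02 1.000e-01 7.170e+01] [-0.5 -0.6 -0.3] 0.0425 0.0
35 422.62857142857143 202.54285714285714
(np.float64(0.5927522383294657), np.float64(-0.2799984199244166))
```

View pics/s5c.png

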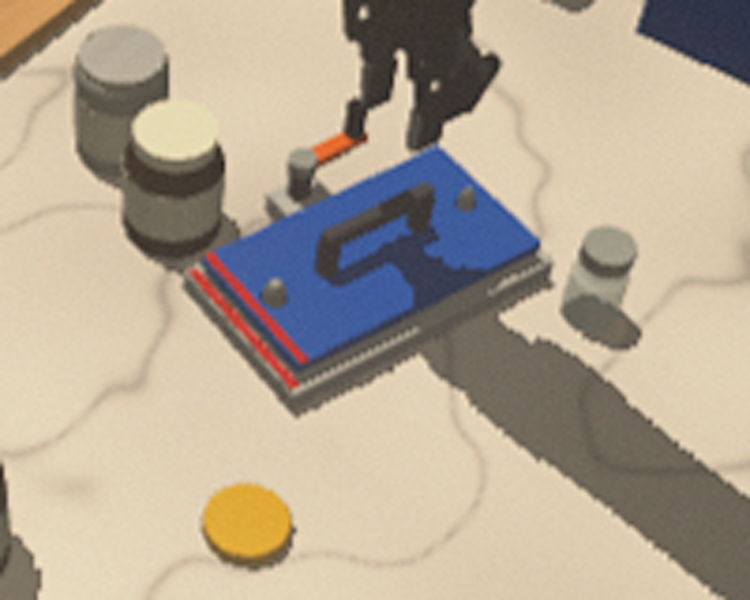

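The cover sits flat on the collars with both pins through it, and the cap lies flat on the table. Next, close the clamp from its far side.

Run:
```python
from h import *
b=lambda a,r:bed(.088-r*np.cos(a),-r*np.sin(a))
plan([b(np.radians(125),.061)+(.16,71.8,0,.05)]); print()
p=[b(np.radians(125),.061)+(.064,71.8,0,.05)]+[b(np.radians(a),r)+(.064,71.8,0,.03) for a,r in [(105,.058),(85,.056),(65,.055),(45,.054),(30,.053),(20,.053)]]
plan([b(np.radians(125),.061)+(.16,71.8,0,.05)]+p)
```

```text
0.001 0 -0.001 -1.52 4.14 -0.03 0; 0 0 -0.001 -1.52 4.14 -0.03 0; 0.001 0.001 -0 -1.52 4.14 -0.04 0; 0 0 0 0 0 0 0; 0 0 0 0 0 0 0

0.001 0 -0.001 -1.52 4.14 -0.03 0; 0 0 -0.001 -1.52 4.14 -0.03 0; 0.001 0.001 -0 -1.52 4.14 -0.04 0; -0 -0 -0 -0 -0 4.8 0; -0 -0 -0 -0 -0 4.8 0
-0 -0 -0 -0.61 -2 0 0; -0 -0 -0 0.03 -1.99 0 0; -0 -0 -0 0.59 -1.84 0 0; -0 -0 -0 1.16 -1.49 0 0; -0 -0 -0 1.17 -0.77 0 0
-0 -0 -0 0.84 -0.39 0 0; 0 0 0 0 0 0 0; 0 0 0 0 0 0 0; 0 0 0 0 0 0 0; 0 0 0 0 0 0 0
```

Request:
drive_tool(
  targets="0 0 -0.001 -1.52 4.14 -0.03 0; 0 0 -0.001 -1.52 4.14 -0.03 0; 0 0 0 -1.52 4.14 -0.04 0; 0 0 0 0 0 0 0; 0 0 0 0 0 0 0",
)

```text
time: 19.23
ee_pos: [0.6232, -0.2893, 0.1581]
ee_rot: [-179.9, -0.0, 71.8]
force: [-0.0, -0.0, 0.7]
finger_gap: -0.0001
grasp_force: 0.0
```

Run:
```python
from h import *
st()
b=lambda a,r:bed(.088-r*np.cos(a),-r*np.sin(a))
plan([b(np.radians(125),.061)+(.064,71.8,0,.05)]+[b(np.radians(a),r)+(.064,71.8,0,.03) for a,r in [(105,.058),(85,.056),(65,.055),(45,.054),(30,.053),(20,.053)]])
```

```text
19.23 [ 0.6232 -0.2893  0.1581] [-179.9   -0.    71.8] [-0.  -0.   0.7] -0.0001 0.0
-0.001 -0 0 -0.03 0.08 4.7 0; -0.001 -0 0 -0.03 0.08 4.71 0; -0 -0 0 -0.61 -2 -0 0; -0 -0 0 0.03 -1.99 0 0; -0 -0 0 0.59 -1.83 0 0
-0 -0 0 1.17 -1.5 0 0; -0 -0 0 1.16 -0.77 0 0; -0 -0 0 0.84 -0.39 0 0; 0 0 0 0 0 0 0; 0 0 0 0 0 0 0
```

Request:
drive_tool(
  targets="0 0 0 -0.03 0.08 4.7 0; 0 0 0 -0.03 0.08 4.71 0; 0 0 0 -0.61 -2 0 0; 0 0 0 0.03 -1.99 0 0; 0 0 0 0.59 -1.83 0 0",
)

```text
time: 19.85
ee_pos: [0.5689, -0.2728, 0.0656]
ee_rot: [179.9, 0.1, 71.8]
force: [2.6, 0.0, -0.7]
finger_gap: 0.0002
grasp_force: 0.8
```

Request:
drive_tool(
  targets="0 0 0 1.17 -1.5 0 0; 0 0 0 1.16 -0.77 0 0; 0 0 0 0.84 -0.39 0 0; 0 0 0 0 0 0 0; 0 0 0 0 0 0 0",
)

```text
time: 20.48
ee_pos: [0.5549, -0.2356, 0.0659]
ee_rot: [179.9, 0.1, 71.7]
force: [-0.9, -3.4, 2.6]
finger_gap: 0.0001
grasp_force: 1.8
```

Request:
drive_tool(
  targets="0 0 0 -1 0 0 0; 0 0 0 0 0 -5 0; 0 0 0 0 0 -6 0; 0 0 0 -4 0 -4 0; 0 0 0 -5 0 0 0",
)

```text
time: 21.1
ee_pos: [0.5271, -0.3297, 0.2205]
ee_rot: [179.4, 0.0, 72.0]
force: [0.0, 0.1, -0.7]
finger_gap: -0.0002
grasp_force: 0.0
```

Request:
drive_tool(
  targets="0 0 0 -5 0 0 0; 0 0 0 -5 0 0 0; 0 0 0 -5 0 0 0; 0 0 0 0 0 0 0; 0 0 0 0 0 0 0",
)

```text
time: 21.72
ee_pos: [0.4774, -0.4712, 0.2154]
ee_rot: [179.9, -0.1, 71.8]
force: [0.1, 0.7, -0.2]
finger_gap: 0.0002
grasp_force: 0.0
```

Run:
```python
from h import *
st(); T=shot('top','t6'); S=shot('side','s6')
t=cv2.imread('pics/t6.png');s=cv2.imread('pics/s6.png')
a=cv2.convertScaleAbs(cv2.resize(t[185:285,335:468],(400,300),interpolation=cv2.INTER_CUBIC),alpha=1.3)
b=cv2.resize(s[130:230,335:468],(400,300),interpolation=cv2.INTER_CUBIC)
cv2.imwrite('pics/m6.png',np.vstack([np.hstack([a,b]),np.hstack([cv2.resize(t,(400,250)),cv2.resize(s,(400,250))])]))
d=cv2.imread('pics/top0.png');
```

```text
21.73 [ 0.4774 -0.4712  0.2154] [ 1.799e+02 -1.000e-01  7.180e+01] [ 0.1  0.7 -0.2] 0.0002 0.0
```

View pics/m6.png

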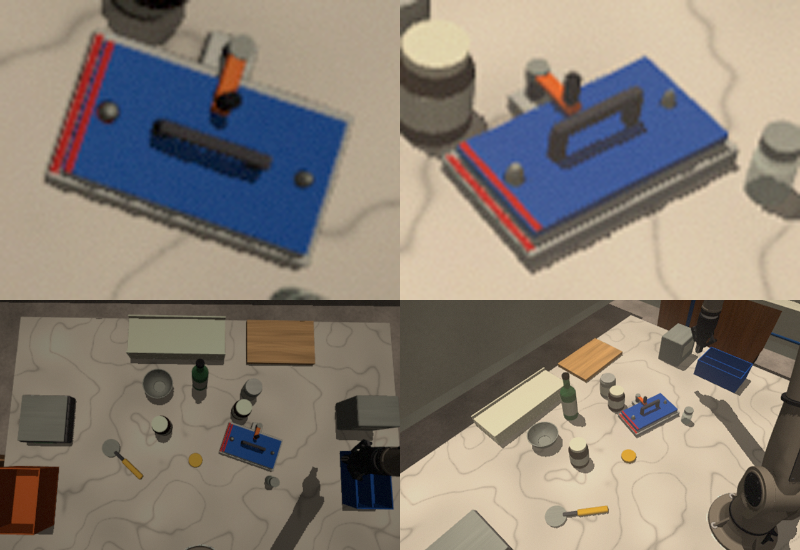

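The clamp is back over the cover at about 0 rad, both pins stand in their holes, the cap lies flat on the table and the other objects look undisturbed. I'm handing it in.

```bash
python3 -c "
from bench import order
print(order.close_job())"
```

```text
the job is handed in; nothing more can be done
None
```

I handed in the job at about 22 s on the robot clock. The cover rests home on both collars, the clamp is swung back over it, the cap lies flat on the table, and the other objects look unmoved; the hand-in returned no verdict.

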